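# Close the casting mould by nudging its cover onto the two dowels

## Task

The aluminium cover plate of the casting mould has been left askew, propped on the tips of the two locating dowels. With your fingertips nudge it sideways and away from you until both holes drop over the dowels and the plate lies flat on the mould, then push the swing clamp round by its knob until it stands square across the plate against its stop. Slide the plate only, never lift it off the mould, and leave the things lying around where they are.

Things in the scene. Friction and masses are not known exactly. Their poses are not given: they have to be found in the camera images.
- mould: casting mould fixed to the bench: light wooden block on a plywood base. Origin on the bench under the middle of the cover plate's seat; x away from the robot, y left, z up. Flat top face 45 mm above the origin, from x = -102 to +110 and y = -106 to +106 mm. Seated, the plate has the mould's x, y and yaw (clearance about 1 mm) and its origin lies 45 mm above the mould's
- cover_plate: loose aluminium plate 140 (x) x 160 (y) x 8 mm, 0.4 kg, origin at the centre of its underside. 14.5 mm holes at x = +30, y = +45 and -45 mm; pouring collar 43 mm wide, 13 mm high at x = -15. At the start its far part is propped on the dowel tips, its near edge (x = -70) on the mould, leaning 5 degrees; 17 to 24 mm short of its seat, up to 20 mm to a side, turned up to 0.1 rad
- pin_left (a point): foot of the left dowel's axis, on the mould's top face, at x = +30, y = +45 mm of the mould. Steel dowel of 12 mm diameter, 11 mm high, tapering from 4.5 mm up to a 5 mm wide tip; axes as the mould's
- pin_right (a point): foot of the right dowel's axis, same shape, at x = +30, y = -45 mm of the mould; axes as the mould's
- hole_left (a point): centre of the plate's left locating hole, at the underside of the plate
- hole_right (a point): centre of the plate's right locating hole, at the underside of the plate
- clamp (a joint): angle (rad) of the swing clamp, a dark steel bar 18 mm wide, 10 mm thick, reaching 66 mm from its upright pivot at x = +90, y = 0 of the mould; underside 9.7 mm above the mould's top face, so it passes only over a seated plate. 0: parked along the mould's +y; grows anticlockwise from above; 1.57: across the plate, to -x; stop at 1.62. 1.2 N at the knob moves it; it stays where left
- clamp_knob (a point): middle of the upright black knob on the clamp bar (15 mm diameter, from 10 to 38 mm above the bar's underside, this point 26 mm above it), 52 mm from the clamp's pivot
- tape: orange tape measure, 66 x 78 x 38 mm, in front of the mould at the right; bystander; origin under its centre
- stick: plaster-caked mixing stick, 42 x 180 x 26 mm, lying along the left side of the mould; bystander; origin under its centre
- cup: clear mixing cup, 66 mm wide, 75 mm high, behind the mould; bystander; origin under its centre
- casting: plaster rock casting, 54 x 80 x 36 mm, behind the mould; bystander; origin under its centre

How it is judged:
On the way, in this order (a step that is already met when the one before it is completed fails the run):
1. both holes have dropped over the dowels and the plate lies flat on the mould, the clamp still open (horizontal distance between hole_left and pin_left below 0.0035 m and horizontal distance between hole_right and pin_right below 0.0035 m and z of hole_left in the frame of pin_left below 0.002 m and z of hole_right in the frame of pin_right below 0.002 m and angle between cover_plate's own z axis and vertical below 0.025 rad and value of joint clamp below 0.8 rad), for 0.2 s.
2. the clamp has been swung across the seated plate (value of joint clamp above 1.45 rad), for 0.2 s.
At the end, for the whole second after the job is handed in: the plate lies flat on the mould (leaning less than 0.025 rad, its underside at the dowels within 2 mm of the top face) with both holes over their dowels (within 3.5 mm of the axes), at rest, and the clamp stands across it at 1.45 rad or more (horizontal distance between hole_left and pin_left below 0.0035 m and horizontal distance between hole_right and pin_right below 0.0035 m and z of hole_left in the frame of pin_left below 0.002 m and z of hole_right in the frame of pin_right below 0.002 m and angle between cover_plate's own z axis and vertical below 0.025 rad and linear speed of cover_plate below 0.01 m/s and value of joint clamp above 1.45 rad); the robot touches nothing.
It fails at once if the plate is lifted off the mould (z of hole_left in the frame of pin_left above 0.035 m or z of hole_right in the frame of pin_right above 0.035 m or z of cover_plate in the frame of mould above 0.07 m or angle between cover_plate's own z axis and vertical above 0.3 rad).
It fails at once if a bystander is pushed away (distance of any of tape, stick, cup, casting from where it was at the start of the episode above 0.02 m).
It also fails if it takes over 59 s, if anything falls off the work surface, if the arm or the gripper's body presses on something with over 40 N, if the wrist force passes 120 N, or if a joint passes its speed limit or range.

## Robot

A 7-joint arm with a two-finger parallel gripper is mounted at the origin on a cart in front of the work surface, level with it; the furniture and walls round the work are solid. World frame = base frame: x ahead of the robot, y to its left, z up, the work surface at z = 0. Lengths are in m, angles in rad, forces in N, time in s.
With the tool pointing down it reaches from about 0.425 to 0.95 m from the base axis. Payload 4.7 kg.
Tool frame: the origin (TCP) lies at the very end of the fingers, on their centre line; the grasp point (between the pads) lies 19 mm behind it; z points along the fingers, y is the line along which they close (so a half turn about z gives the same grasp; the last joint's range is limited). The gripper opens to 87 mm and grips with 3 to 60 N. Pads are 19 mm wide; open, the fingers measure 117 mm over their backs; the gripper's body (75 mm by 190 mm) begins 51 mm behind the grasp point.
Start: joints at [1.298, 0.469, -0.049, 1.532, 0.024, 1.141, -0.082], TCP at [0.163, -0.655, 0.223] pointing down, gripper open.
Joint ranges: [-2.59, 2.59], [-0.33, 1.99], [-1.39, 1.29], [0.1, 2.45], [-1.04, 4.18], [0.21, 1.99], [-2.66, 2.66]. Speed limits (rad/s): [2.57, 2.57, 3.14, 3.14, 3.14, 3.14, 3.14].

## Interface

Orientations are given as [roll, pitch, yaw] about the fixed x, y, z axes, in that order (R = Rz(yaw) Ry(pitch) Rx(roll)).
In Python, from cell import telemetry, imaging, workorder, look_for, silhouettes, mark_of gives the robot as it stands.
- The arm moves only by the tool move_arm, never from a script. Its argument "plan" is a list of rows, each a list of 5 numbers: the closure, from 0 (fully open) to 1 (shut), then the shift along the tool's x, y, z in mm, then the turn about the tool's z in degrees. In form: [[claw, tx, ty, tz, twist], ...]. A call has 1 to 5 rows; each row shifts and turns the commanded pose from where the row before left it, along the tool's axes as they then stand; what a row does not reach is not made up. A row lasts 1/12 s, in which the tool goes at most 41.7 mm and 7.16 degrees, less where a joint would pass 70% of its speed; a pose out of reach is approached as far as the arm can. A call is refused whole if a number of a shift passes 41.7 or a number of a turn 7.16, either way. A call with a gripper value outside its range is refused whole. The fingers move at their own pace and stop on an object; "force" is the grip in N (left out, the last holds). Time passes only in rows, so rows that do not move let the fingers close. It gives the time, the measured TCP pose, the force, the opening and the grip force at its end, in the units of the state.
- telemetry.read_state(): the state, without advancing time (a new reading comes with each control period).
- imaging.grab_frame(name): name is "scene" or "top"; returns (picture, depth): 420x560x3 uint8, red, green, blue; 420x560 float32, m along the optical axis (not along the pixel's ray), 0 where there is no reading.
- imaging.get_calibration(name): a dict with "camera_matrix" (3x3 intrinsics, pixels), "k1" (the pictures are not rectified: a ray, as slopes to the right and down, at radius r is drawn at 1 + k1 r^2 times it, then the intrinsics apply), "camera_from_world" (4x4, takes a point from world to camera coordinates). Camera axes: x right, y up, looking along -z (the intrinsics and any distortion apply to the point x, -y, -z); pixel columns grow to the right and rows downward; lengths in m; the calibration is good to about 2 mm. A picture is of the moment at which its call begins. get_calibration takes no time and is no camera call.
- workorder.sign_off(): hands the job in; it is judged then, once.
Trained networks look in the newest picture that a camera, given by its name, has taken for a name from the list of things; names that differ only in an ending like _2 or _b are one class to them, and where a whole thing is asked for, a point or a joint stands for the part that bears it (a point fixed in the world has none). Each returns a list of dicts, best first, with "confidence" (0 to 1); they miss things now and then, are a little off and sometimes report something else, mostly with a low value. They report only what shows in the picture. A call takes as long as a camera call.
- look_for(camera, thing): "position" ([row, column] in pixels, amid what is visible of it).
- silhouettes(camera, thing): "region" (420x560 bool, what is visible of it) and "position" ([row, column] in pixels, amid what is visible of it).
- mark_of(camera, thing): "position" ([row, column] in pixels: a listed point, or the origin of a listed thing).
The state is a dict: "clock": time; "qpos": joint angles; "joint_vel": joint speeds; "tau": joint torques, N m; "tcp_pos": TCP position; "ee_rot": TCP orientation; "wrist_force": force on the tool from outside, world axes, zero at the start; "moment": the same for the moment, N m; "gripper_width": opening from 0.0 (shut) to 1.0 (fully open); "finger_force": force on a finger pad.
Only numpy, scipy, OpenCV 4.12 (cv2) and the standard library are available. Lean on these libraries where they do the work, as an engineer would, in place of code of your own. Each camera call takes 0.05 s, during which the arm holds its last target. There are 200 camera calls.

## Working session

There is one attempt and no reset: what is moved stays moved. The work goes in short steps, Python scripts to look and compute and a tool call to move; the robot and the scene stay as the last step left them, time stands still between calls to the robot, and variables do not carry over. Pictures are saved under pics/ and viewed, at most 10 in all, crops included, and the job is handed in when it is done.

Besides the shell and the picture viewer there is one more tool, called as name(argument=value, ...), one argument or row to a line, values as JSON. move_arm: Moves the arm, as the interface text tells. Its arguments: {"type":"object","properties":{"plan":{"type":"array","items":{"type":"array","items":{"type":"number"}}},"force":{"type":"number"}},"required":["plan"]}

```bash
mkdir -p pics; cat > h.py <<'E'
import numpy as np, cv2
from cell import telemetry, imaging, workorder, look_for, silhouettes, mark_of
def ray(cam,rc):
    c=imaging.get_calibration(cam);K=np.array(c["camera_matrix"]);k=float(c["k1"])
    p=cv2.undistortPoints(np.array([[[rc[1],rc[0]]]],float),K,np.array([k,0,0,0.]))[0,0]
    T=np.linalg.inv(np.array(c["camera_from_world"]))
    return T[:3,3],T[:3,:3]@np.array([p[0],-p[1],-1.])
def atz(cam,rc,z):
    o,d=ray(cam,rc);return o+d*(z-o[2])/d[2]
def atd(cam,rc,D):
    r,c=int(round(rc[0])),int(round(rc[1]));o,d=ray(cam,rc);w=D[r-1:r+2,c-1:c+2];w=w[w>0]
    return o+d*np.median(w) if len(w) else None
def proj(cam,P):
    c=imaging.get_calibration(cam);T=np.array(c["camera_from_world"]);q=T[:3,:3]@P+T[:3,3]
    x,y=q[0]/-q[2],-q[1]/-q[2];s=1+c["k1"]*(x*x+y*y);K=np.array(c["camera_matrix"])
    return K[1,1]*y*s+K[1,2],K[0,0]*x*s+K[0,2]
E
python3 - <<'E'
from h import *
np.set_printoptions(precision=4,suppress=True)
ims=[]
for cam in("scene","top"):
    im,D=imaging.grab_frame(cam);ims.append(im)
    cv2.imwrite(f"pics/{cam}0.png",im[:,:,::-1]); np.save(f"{cam}D.npy",D)
    print(cam, np.linalg.inv(np.array(imaging.get_calibration(cam)["camera_from_world"]))[:3,3])
    for t in "mould cover_plate pin_left pin_right hole_left hole_right clamp_knob clamp tape stick cup casting".split():
        try:
            for m in mark_of(cam,t)[:2]:
                print(t,round(m["confidence"],2),np.round(m["position"],1),atd(cam,m["position"],D),atz(cam,m["position"],.045))
        except Exception as e: print(t,e)
print(telemetry.read_state())
E
```

```text
scene [ 0.25   -0.6914  0.8119]
mould 0.66 [237.2 268.6] [ 0.5126 -0.0576  0.0585] [ 0.5173 -0.0463  0.045 ]
mould 0.36 [206.3 271.6] [0.5547 0.0194 0.0628] [0.5619 0.0362 0.045 ]
cover_plate 0.82 [228.  264.9] [ 0.5157 -0.0319  0.0603] [ 0.5211 -0.0184  0.045 ]
pin_left 0.71 [206.5 271. ] [0.5533 0.0197 0.0625] [0.5604 0.0363 0.045 ]
pin_right 0.65 [232.5 290. ] [ 0.5568 -0.0681  0.0622] [ 0.5639 -0.0539  0.045 ]
hole_left 0.88 [206.6 263.1] [0.5402 0.0333 0.0559] [0.5443 0.0437 0.045 ]
hole_right 0.85 [236.8 279.9] [ 0.539  -0.0561  0.0456] [ 0.5392 -0.0556  0.045 ]
clamp_knob 0.63 [182.2 287.5] [0.6296 0.094  0.0453] [0.6297 0.0943 0.045 ]
clamp it knows: casting, clamp_knob, cover_plate, cup, hole_left, hole_right, mould, pin_left, pin_right, stick, tape
tape 0.87 [340.  243.3] [ 0.3786 -0.2439  0.0362] [ 0.3771 -0.249   0.045 ]
stick 0.72 [200.9 236.1] [0.4969 0.0881 0.0444] [0.4967 0.0875 0.045 ]
cup 0.67 [190.7 352.1] [0.7666 0.0227 0.022 ] [0.7516 0.0019 0.045 ]
cup 0.5 [183.4 289.8] [0.6122 0.0462 0.0862] [0.6327 0.0881 0.045 ]
casting 0.66 [225.3 377.2] [ 0.7545 -0.1033  0.
[... 915 characters left out ...]
434 0.0243] [0.5101 0.1402 0.045 ]
cup 0.59 [123.4 231.8] [0.7772 0.0439 0.0112] [0.7642 0.0417 0.045 ]
casting 0.95 [118.6 285.4] [ 0.7637 -0.0779  0.0334] [ 0.7593 -0.0775  0.045 ]
{'clock': 1.2, 'qpos': array([ 1.2981,  0.4685, -0.0486,  1.5325,  0.024 ,  1.141 , -0.0823]), 'joint_vel': array([-0.0003,  0.0025,  0.0003,  0.0004,  0.0004, -0.0004,  0.0001]), 'tau': array([ -0.0006, -50.7846,  -0.0809, -23.6456,  -0.0612,   0.0311,
         0.    ]), 'tcp_pos': array([ 0.163 , -0.655 ,  0.2226]), 'ee_rot': array([ 3.1415, -0.0001,  0.2437]), 'wrist_force': array([ 0.5219, -0.2111,  0.7732]), 'moment': array([0.0031, 0.028 , 0.0439]), 'finger_force': 0.0, 'gripper_width': 1.0014527099064892}
```

View pics/top0.png

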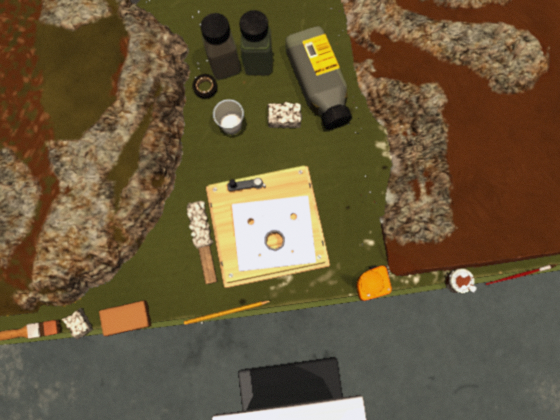

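View pics/scene0.png

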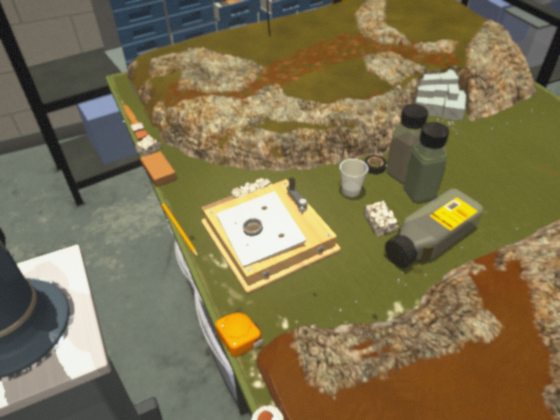

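The top view shows the mould's corners near (185,207), (168,306), (268,328) and (285,222). The plate is white, with holes at about (221,251) and (216,294). The clamp pivot is near (182,258) and the knob near (184,232). I'll take a closer crop and fit the mould and plate outlines by height and colour.

```bash
python3 - <<'E'
from h import *
np.set_printoptions(precision=4,suppress=True)
im=cv2.imread("pics/top0.png");D=np.load("topD.npy")
cv2.imwrite("pics/crop1.png",cv2.resize(im[160:295,195:335],None,fx=4.2,fy=4.2,interpolation=cv2.INTER_CUBIC))
hsv=cv2.cvtColor(im,cv2.COLOR_BGR2HSV)
# heights
rr,cc=np.mgrid[160:295,195:335]
P=np.array([[atz("top",(r,c),0.045) for c in range(195,335)] for r in range(160,295)])
o,_=ray("top",(0,0))
T=np.array(imaging.get_calibration("top")["camera_from_world"])
dep=-(P@T[2,:3]+T[2,3]); Z=o+(P-o)*(D[160:295,195:335]/dep)[...,None]
h=Z[...,2];print(np.percentile(h,[5,25,50,75,95]))
H=hsv[160:295,195:335]
wood=((H[...,0]>10)&(H[...,0]<28)&(H[...,1]>60)&(H[...,2]>150)).astype(np.uint8)
white=((H[...,1]<45)&(H[...,2]>170)).astype(np.uint8)
for n,m,z in(("wood",wood,.045),("white",white,.055)):
    m=cv2.morphologyEx(m,cv2.MORPH_CLOSE,np.ones((5,5)))
    k,l,s,_=cv2.connectedComponentsWithStats(m);m=(l==1+s[1:,4].argmax()).astype(np.uint8)
    cs,_=cv2.findContours(m,0,2);c=max(cs,key=cv2.contourArea).reshape(-1,2)
    w=np.array([atz("top",(y+160,x+195),z)[:2] for x,y in c])
    R=cv2.minAreaRect((w*1000).astype(np.float32));print(n,R);print(cv2.boxPoints(R))
for cam in("scene","top"):
  for t in("cover_plate","mould"):
    for s in silhouettes(cam,t)[:1]:
        c=max(cv2.findContours(s["region"].astype(np.uint8),0,2)[0],key=cv2.contourArea).reshape(-1,2)
        w=np.array([atz(cam,(y,x),.055 if t[0]=="c" else .045)[:2] for x,y in c])
        print(cam,t,s["confidence"],cv2.minAreaRect((w*1000).astype(np.float32)))
# heights sampled along plate
for rc in [(178,290),(240,222),(275,290),(205,245),(203,300),(260,240),(255,305),(230,275),(184,234),(182,258)]:print(rc,Z[rc[0]-160,rc[1]-195],)
E
```

```text
Traceback (most recent call last):
  File "h.py", line 9, in atz
    o,d=ray(cam,rc);return o+d*(z-o[2])/d[2]
        ~~~^^^^^^^^
  File "h.py", line 4, in ray
    c=imaging.get_calibration(cam);K=np.array(c["camera_matrix"]);k=float(c["k1"])
ValueError: time passes only in moves, steps and waits
```

View pics/crop1.png

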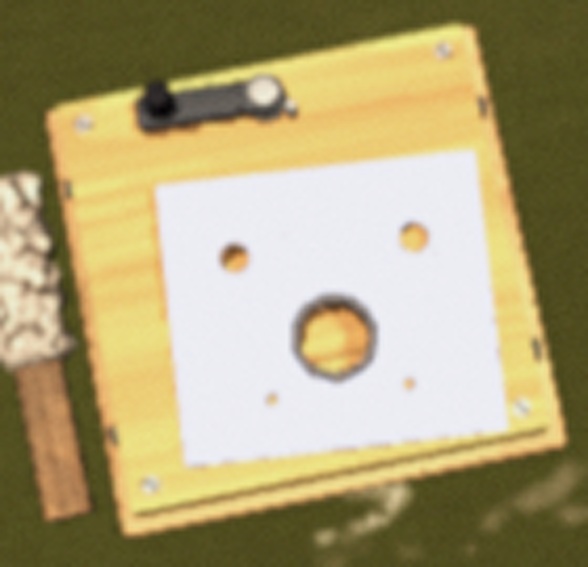

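```bash
sed -i '2a import functools\ncal=functools.lru_cache(None)(lambda n: imaging.get_calibration(n))' h.py; sed -i 's/c=imaging.get_calibration(cam)/c=cal(cam)/' h.py
cat > m.py <<'E'
from h import *
np.set_printoptions(precision=4,suppress=True)
def rect(w): 
    R=cv2.minAreaRect((w*1000).astype(np.float32));return np.round(R[0],1),np.round(R[1],1),round(R[2],2)
def colour(im,out=True):
    hsv=cv2.cvtColor(im,cv2.COLOR_BGR2HSV);res={}
    H=hsv[160:295,195:335]
    wood=((H[...,0]>10)&(H[...,0]<28)&(H[...,1]>60)&(H[...,2]>130)).astype(np.uint8)
    white=((H[...,1]<45)&(H[...,2]>170)).astype(np.uint8)
    for n,m,z in(("wood",wood,.045),("white",white,.057)):
        m=cv2.morphologyEx(m,cv2.MORPH_CLOSE,np.ones((3,3)))
        k,l,s,_=cv2.connectedComponentsWithStats(m);m=(l==1+s[1:,4].argmax()).astype(np.uint8)
        c=max(cv2.findContours(m,0,2)[0],key=cv2.contourArea).reshape(-1,2)
        w=np.array([atz("top",(y+160,x+195),z)[:2] for x,y in c])
        print(n,rect(w),cv2.boxPoints(cv2.minAreaRect((w*1000).astype(np.float32))).round().tolist())
E
python3 - <<'E'
from m import *
im=cv2.imread("pics/top0.png");D=np.load("topD.npy")
colour(im)
imaging.grab_frame("top");imaging.grab_frame("scene")
for cam in("scene","top"):
  for t in("cover_plate","mould"):
    for s in silhouettes(cam,t)[:1]:
        c=max(cv2.findContours(s["region"].astype(np.uint8),0,2)[0],key=cv2.contourArea).reshape(-1,2)
        w=np.array([atz(cam,(y,x),.057 if t[0]=="c" else .045)[:2] for x,y in c])
        print(cam,t,s["confidence"],rect(w))
for rc in [(178,290),(240,222),(275,290),(205,245),(203,300),(260,245),(255,305),(230,275),(184,234),(182,258)]:print(rc,atd("top",rc,D))
# points in crop px -> full
for n,(x,y),z in [("pivot",(263,92),.065),("knob top",(156,92),.09),("corner FL",(48,108),.045),("FR",(470,28),.045),("NL",(133,515),.045),("NR",(550,432),.045),("pl FL",(156,185),.061),("pl FR",(475,151),.061),("pl NR",(505,430),.053),("pl NL",(185,465),.053),("holeL",(234,257),.063),("holeR",(414,236),.063),("screwFL",(84,124),.045),("screwFR",(444,51),.045),("NR",(521,407),.045),("NL",(150,485),.045)]:
    print(n,atz("top",(y/4.2+160,x/4.2+195),z))
E
```

```text
wood (array([518.8,  -7.2]), array([245.6, 227. ]), 4.19) [[388.0, 97.0], [405.0, -129.0], [650.0, -111.0], [633.0, 115.0]]
white (array([508. , -23.6]), array([171.3, 143.2]), 89.21) [[435.0, -108.0], [578.0, -110.0], [581.0, 61.0], [438.0, 63.0]]
scene cover_plate 0.86 (array([508.8, -19.9]), array([174.1, 146.3]), 89.94)
scene mould 0.84 (array([531.1, -26.2]), array([241.7, 250.4]), 4.33)
top cover_plate 0.75 (array([507.9, -18.4]), array([162.7, 141.8]), 88.78)
top mould 0.73 (array([621.7,  30.7]), array([78. , 25.2]), 86.83)
(178, 290) [ 0.6228 -0.0694  0.0462]
(240, 222) [0.5082 0.0908 0.0459]
(275, 290) [ 0.4199 -0.0421  0.0009]
(205, 245) [0.5721 0.0326 0.067 ]
(203, 300) [ 0.5616 -0.0823  0.0642]
(260, 245) [0.4588 0.0468 0.0563]
(255, 305) [ 0.4526 -0.0778  0.0576]
(230, 275) [ 0.5104 -0.023   0.0725]
(184, 234) [0.6138 0.0486 0.092 ]
(182, 258) [ 0.6165 -0.0006  0.0722]
pivot [0.6186 0.0004 0.065 ]
knob top [0.6193 0.0521 0.09  ]
corner FL [0.6302 0.1117 0.045 ]
FR [ 0.6433 -0.1091  0.045 ]
NL [0.4182 0.0911 0.045 ]
NR [ 0.4317 -0.1195  0.045 ]
pl FL [0.5791 0.0596 0.061 ]
pl FR [ 0.5751 -0.1015  0.061 ]
pl NR [ 0.435  -0.0969  0.053 ]
pl NL [0.4387 0.0619 0.053 ]
holeL [0.5371 0.025  0.063 ]
holeR [ 0.5357 -0.0652  0.063 ]
screwFL [0.6193 0.0941 0.045 ]
screwFR [ 0.6329 -0.0941  0.045 ]
NR [ 0.446 -0.107  0.045]
NL [0.4318 0.081  0.045 ]
```

Mould estimate: origin (0.5285, -0.0065), yaw about 0.07; the pivot and screws agree. The plate centre is about (0.5075, -0.019) with yaw about -0.024, so it needs roughly +21 mm in x, +13 mm in y and +0.095 rad, which fits the stated ranges. Next I'll move above the collar.

move_arm(
  plan=[
    [0,26,-30,0,0],
    [0,26,-30,0,0],
    [0,26,-30,0,0],
    [0,26,-30,0,0],
    [0,26,-30,0,0],
  ],
)

```text
clock: 1.92
tcp_pos: [0.2535, -0.4764, 0.2227]
ee_rot: [3.141, -0.0, 0.244]
wrist_force: [0.6, 0.1, -0.5]
gripper_width: 1.0
finger_force: 0.0
```

move_arm(
  plan=[
    [0,26,-30,0,0],
    [0,26,-30,0,0],
    [0,26,-30,0,0],
    [0,26,-30,0,0],
    [0,26,-30,0,0],
  ],
)

```text
clock: 2.33
tcp_pos: [0.3434, -0.2994, 0.223]
ee_rot: [3.141, -0.0, 0.243]
wrist_force: [1.5, -0.2, 0.3]
gripper_width: 1.003
finger_force: 0.0
```

move_arm(
  plan=[
    [0,26,-30,0,0],
    [0,26,-30,0,0],
    [0,26,-30,0,0],
    [0,26,-30,0,0],
    [0,26,-30,0,0],
  ],
)

```text
clock: 2.75
tcp_pos: [0.4334, -0.1225, 0.223]
ee_rot: [3.141, -0.001, 0.244]
wrist_force: [0.5, -0.2, 0.1]
gripper_width: 1.002
finger_force: 0.0
```

move_arm(
  plan=[
    [0,26,-30,0,0],
    [0,26,-30,0,0],
    [0,26,-30,0,0],
    [0,0,0,0,7],
    [0,0,0,0,7],
  ],
)

```text
clock: 3.17
tcp_pos: [0.4877, -0.015, 0.2228]
ee_rot: [-3.141, -0.001, -0.001]
wrist_force: [0.4, -0.6, -0.5]
gripper_width: 0.996
finger_force: 0.0
```

```bash
python3 - <<'E'
from h import *
im=cv2.imread("pics/top0.png");hsv=cv2.cvtColor(im,cv2.COLOR_BGR2HSV)[225:258,260:292]
m=((hsv[...,1]<45)&(hsv[...,2]>170)).astype(np.uint8)
m=1-m;k,l,s,c=cv2.connectedComponentsWithStats(m);i=1+s[1:,4].argmax();x,y,w,h_,_=s[i]
print(s[i],c[i]);print(atz("top",(225+y+(h_-1)/2,260+x+(w-1)/2),.070),atz("top",(225+c[i][1],260+c[i][0]),.070),atz("top",(240.2-.4,274.8-.4),.0715))
E
```

```text
[  5   5  20  21 323] [14.20433437 14.84829721]
[ 0.4902693  -0.01930849  0.07      ] [ 0.49066233 -0.01874486  0.07      ] [ 0.49049454 -0.01917116  0.0715    ]
```

move_arm(
  plan=[
    [0,3,4,30,1.4],
    [0,0,0,38,0],
    [0,0,0,38,0],
    [0,0,0,34,0],
    [0,0,0,0,0],
  ],
)

```text
clock: 3.58
tcp_pos: [0.4849, -0.0224, 0.0772]
ee_rot: [-3.141, 0.012, -0.025]
wrist_force: [-1.3, 0.4, -0.3]
gripper_width: 1.0
finger_force: 0.0
```

move_arm(
  plan=[
    [0,0,0,10,0],
    [0,0,0,8,0],
    [0,0,0,0,0],
  ],
)

```text
clock: 3.83
tcp_pos: [0.4904, -0.0221, 0.0649]
ee_rot: [3.141, -0.001, -0.025]
wrist_force: [0.6, 0.2, 0.1]
gripper_width: 0.996
finger_force: 0.0
```

move_arm(
  plan=[
    [0,0,-3,2,0],
    [0.3,0,0,0,0],
    [0.6,0,0,0,0],
    [0.6,0,0,0,0],
    [0.6,0,0,0,0],
  ],
  force=12,
)

```text
clock: 4.25
tcp_pos: [0.4902, -0.0191, 0.0631]
ee_rot: [3.141, -0.001, -0.025]
wrist_force: [1.2, 0.7, 0.4]
gripper_width: 0.779
finger_force: 0.0
```

move_arm(
  plan=[
    [0.6,0,0,0,0],
    [0.6,0,0,0,0],
    [0.6,0,0,0,0],
  ],
)

```text
clock: 4.5
tcp_pos: [0.4899, -0.0191, 0.0626]
ee_rot: [3.141, -0.0, -0.025]
wrist_force: [0.5, -0.3, 0.3]
gripper_width: 0.553
finger_force: 0.0
```

move_arm(
  plan=[
    [0.7,0,0,0,0],
    [0.7,0,0,0,0],
    [0.7,0,0,0,0],
  ],
)

```text
clock: 4.75
tcp_pos: [0.4898, -0.0192, 0.0625]
ee_rot: [3.141, 0.0, -0.025]
wrist_force: [0.1, -0.6, -0.8]
gripper_width: 0.471
finger_force: 12.1
```

move_arm(
  plan=[
    [0.7,0,0,0,-2.7],
    [0.7,0,0,0,-2.7],
    [0.7,0,-5,0,0],
    [0.7,0,-5,0,0],
    [0.7,0,0,0,0],
  ],
)

```text
clock: 5.17
tcp_pos: [0.4889, -0.0077, 0.0624]
ee_rot: [-3.141, 0.0, 0.07]
wrist_force: [-0.8, -0.2, -1.3]
gripper_width: 0.472
finger_force: 12.3
```

move_arm(
  plan=[
    [0.7,5,0,0,0],
    [0.7,5,0,0,0],
    [0.7,4,0,0,0],
    [0.7,0,0,0,0],
  ],
)

```text
clock: 5.5
tcp_pos: [0.5031, -0.0076, 0.0628]
ee_rot: [3.142, 0.001, 0.069]
wrist_force: [-2.0, 0.7, 3.2]
gripper_width: 0.474
finger_force: 12.0
```

```bash
python3 - <<'E'
from m import *
im,D=imaging.grab_frame("top");im=im[:,:,::-1].copy()
cv2.imwrite("pics/crop2.png",cv2.resize(im[160:295,195:335],None,fx=4.2,fy=4.2,interpolation=cv2.INTER_CUBIC))
im,D=imaging.grab_frame("scene");im=im[:,:,::-1].copy()
cv2.imwrite("pics/s2.png",cv2.resize(im[160:300,190:350],None,fx=4,fy=4,interpolation=cv2.INTER_CUBIC))
for t in("hole_left","hole_right"):
  for cam in("top","scene"):
    for m in mark_of(cam,t)[:2]:print(t,cam,round(m["confidence"],2),m["position"],atz(cam,m["position"],.055))
E
```

```text
hole_right top 0.78 [207.5, 285.1] [ 0.5581 -0.0502  0.055 ]
hole_right top 0.51 [282.6, 376.1] [ 0.3764 -0.2154  0.055 ]
hole_right scene 0.81 [230.1, 285.8] [ 0.5548 -0.0521  0.055 ]
hole_right scene 0.46 [234.0, 289.4] [ 0.5567 -0.0655  0.055 ]
```

View pics/s2.png

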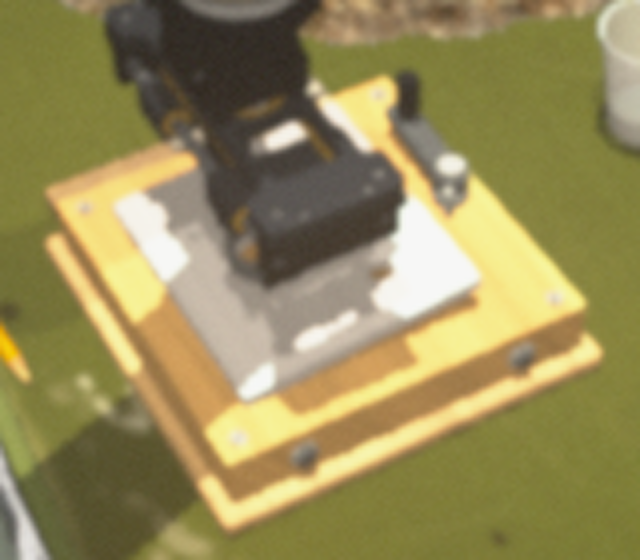

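move_arm(
  plan=[
    [0.7,3,0,0,0],
    [0.7,2,0,0,0],
    [0.7,0,0,0,0],
  ],
  force=5,
)

```text
clock: 6.05
tcp_pos: [0.5095, -0.0079, 0.0623]
ee_rot: [-3.141, -0.002, 0.069]
wrist_force: [1.0, 0.9, -2.6]
gripper_width: 0.482
finger_force: 5.0
```

move_arm(
  plan=[
    [0.7,2,0,0,0],
    [0.7,0,0,0,0],
    [0.7,0,0,0,0],
  ],
)

```text
clock: 6.3
tcp_pos: [0.5108, -0.0078, 0.0624]
ee_rot: [-3.142, -0.001, 0.069]
wrist_force: [2.1, 0.3, -4.1]
gripper_width: 0.478
finger_force: 5.2
```

move_arm(
  plan=[
    [0.3,0,0,0,0],
    [0.3,0,0,0,0],
    [0.3,0,0,0,0],
    [0.3,0,0,-15,0],
    [0.3,0,0,0,0],
  ],
)

```text
clock: 6.72
tcp_pos: [0.5116, -0.0073, 0.0793]
ee_rot: [3.141, -0.004, 0.069]
wrist_force: [-0.2, -0.4, -0.2]
gripper_width: 0.686
finger_force: 0.0
```

```bash
cat > look.py <<'E'
from m import *
import sys
n=sys.argv[1]
a,D=imaging.grab_frame("top");a=a[:,:,::-1].copy()
b,E=imaging.grab_frame("scene");b=b[:,:,::-1].copy()
f=lambda i:cv2.resize(i,(395,395*i.shape[0]//i.shape[1]),interpolation=cv2.INTER_CUBIC)
A=f(a[160:300,190:340]);B=f(b[165:305,190:340]);cv2.imwrite(f"pics/l{n}.png",np.hstack([A,B]))
np.save("D.npy",D);np.save("E.npy",E)
# plane fit of plate's top from scene depth where white/grey
for cam,im,d in(("top",a,D),("scene",b,E)):
    P=[]
    h=cv2.cvtColor(im,cv2.COLOR_BGR2HSV)
    for r in range(175,290):
        for c in range(205,330):
            if h[r,c,1]<45 and h[r,c,2]>170 and d[r,c]>0:
                o,v=ray(cam,(r,c));p=o+v*d[r,c]
                if .045<p[2]<.075 and .43<p[0]<.605:P.append(p)
    P=np.array(P)
    if len(P)<30: print(cam,"few");continue
    for _ in range(4):
        G=np.c_[P[:,:2]-[.5285,-.0065],np.ones(len(P))];k=np.linalg.lstsq(G,P[:,2],rcond=None)[0];e=abs(P[:,2]-G@k);P=P[e<max(.002,2.5*np.median(e))]
    print(cam,len(P),"slope x,y, z at origin",k)
for t in("hole_left","hole_right"):
  for cam in("top","scene"):
    for m in mark_of(cam,t)[:1]:print(t,cam,round(m["confidence"],2),m["position"],atz(cam,m["position"],.053))
E
python3 look.py 3
```

```text
top 220 slope x,y, z at origin [-0.0212 -0.0178  0.0538]
scene 1304 slope x,y, z at origin [ 0.0014 -0.0041  0.053 ]
hole_right top 0.87 [205.9, 285.8] [ 0.5617 -0.0522  0.053 ]
hole_right scene 0.97 [232.9, 287.8] [ 0.5559 -0.0595  0.053 ]
```

View pics/l3.png

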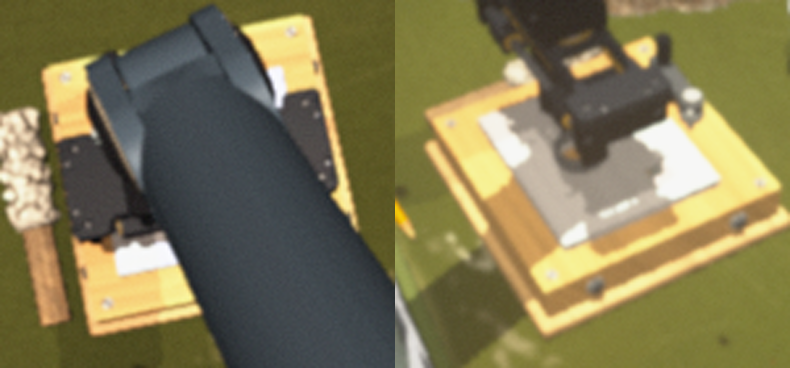

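The plate lies flat: the slope is about 0 and its top is at 0.053. Next I'll raise the tool and move above the clamp knob, turning 45° so the grip works across the whole swing.

move_arm(
  plan=[
    [0.3,0,0,-35,0],
    [0.3,0,0,-25,0],
    [0.3,36,-17,0,0],
    [0.3,36,-17,0,0],
    [0.3,35,-17,0,0],
  ],
)

```text
clock: 7.43
tcp_pos: [0.6148, 0.0506, 0.1381]
ee_rot: [3.141, -0.001, 0.068]
wrist_force: [0.6, 0.9, 0.3]
gripper_width: 0.701
finger_force: 0.0
```

move_arm(
  plan=[
    [0.5,0,0,0,7],
    [0.5,0,0,0,7],
    [0.5,0,0,0,7],
    [0.5,0,0,0,7],
    [0.5,0,0,0,7],
  ],
)

```text
clock: 7.85
tcp_pos: [0.613, 0.0507, 0.1367]
ee_rot: [3.141, 0.001, -0.547]
wrist_force: [0.0, -0.4, 0.1]
gripper_width: 0.51
finger_force: 0.0
```

move_arm(
  plan=[
    [0.5,0,0,0,7],
    [0.5,0,0,0,3],
    [0.5,0,0,0,0],
  ],
)

```text
clock: 8.1
tcp_pos: [0.613, 0.0507, 0.1369]
ee_rot: [3.141, 0.0, -0.717]
wrist_force: [0.7, 1.0, -0.2]
gripper_width: 0.501
finger_force: 0.0
```

```bash
python3 look.py 4; python3 - <<'E'
from h import *
imaging.grab_frame("scene")
for m in mark_of("scene","clamp_knob")[:2]:print(m["confidence"],m["position"],atz("scene",m["position"],.081))
E
```

```text
top 720 slope x,y, z at origin [0.0024 0.0026 0.0539]
scene 2420 slope x,y, z at origin [-0.0008 -0.0007  0.053 ]
hole_left scene 0.68 [202.2, 268.0] [0.5569 0.0442 0.053 ]
hole_right top 0.59 [210.6, 283.3] [ 0.5524 -0.0456  0.053 ]
hole_right scene 0.69 [228.1, 287.7] [ 0.5618 -0.0469  0.053 ]
0.67 [182.6, 288.9] [0.61413578 0.05482605 0.081     ]
```

View pics/l4.png

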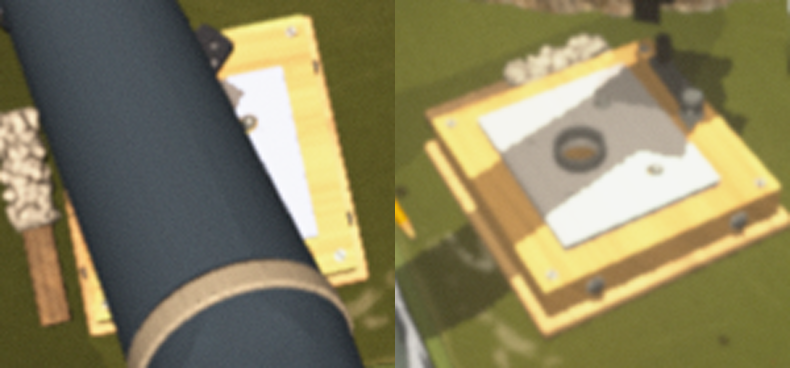

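The right-hand view shows the plate flat with the dowels in both holes. Now I'll lower over the knob and grip it.

move_arm(
  plan=[
    [0.5,0,-2,25,0],
    [0.5,0,0,20,0],
    [0.5,0,0,12,0],
    [0.5,0,0,0,0],
  ],
)

```text
clock: 8.83
tcp_pos: [0.6125, 0.0517, 0.0776]
ee_rot: [3.137, 0.004, -0.716]
wrist_force: [-0.3, -0.3, 0.4]
gripper_width: 0.499
finger_force: 0.0
```

move_arm(
  plan=[
    [0.5,0,0,8,0],
    [0.7,0,0,0,0],
    [0.9,0,0,0,0],
    [0.9,0,0,0,0],
    [0.9,0,0,0,0],
  ],
  force=10,
)

```text
clock: 9.25
tcp_pos: [0.6153, 0.0522, 0.0734]
ee_rot: [-3.14, -0.001, -0.716]
wrist_force: [-0.2, 0.0, -0.7]
gripper_width: 0.281
finger_force: 0.0
```

move_arm(
  plan=[
    [0.9,0,0,0,0],
    [0.9,0,0,0,0],
    [0.9,0,0,0,0],
  ],
)

```text
clock: 9.5
tcp_pos: [0.6156, 0.0543, 0.0733]
ee_rot: [-3.138, -0.0, -0.715]
wrist_force: [1.0, 4.9, 0.7]
gripper_width: 0.169
finger_force: 10.0
```

move_arm(
  plan=[
    [0.9,-5.5,6.4,0,0],
    [0.9,-4.3,7.2,0,0],
    [0.9,-3.1,7.8,0,0],
    [0.9,0,0,0,0],
  ],
)

```text
clock: 9.83
tcp_pos: [0.5892, 0.0471, 0.0732]
ee_rot: [-3.141, 0.003, -0.714]
wrist_force: [-2.9, 6.5, 3.9]
gripper_width: 0.164
finger_force: 10.0
```

move_arm(
  plan=[
    [0.9,-2.6,7.3,0,0],
    [0.9,-0.5,8.4,0,0],
    [0.9,0.9,8.4,0,0],
    [0.9,0,0,0,0],
  ],
)

```text
clock: 10.17
tcp_pos: [0.5722, 0.0268, 0.0731]
ee_rot: [3.14, 0.001, -0.717]
wrist_force: [-3.7, 2.8, 5.7]
gripper_width: 0.168
finger_force: 10.0
```

move_arm(
  plan=[
    [0.9,2.2,8.1,0,0],
    [0.9,3.5,7.6,0,0],
    [0.9,4.7,7,0,0],
    [0.9,0,0,0,0],
  ],
)

```text
clock: 10.5
tcp_pos: [0.5665, 0.0006, 0.0728]
ee_rot: [3.14, -0.002, -0.719]
wrist_force: [0.1, -0.0, 5.2]
gripper_width: 0.163
finger_force: 10.0
```

move_arm(
  plan=[
    [0.9,3,3.1,0,0],
    [0.9,2.5,2.7,0,0],
    [0.9,0,0,0,0],
  ],
)

```text
clock: 10.75
tcp_pos: [0.567, -0.0046, 0.0727]
ee_rot: [-3.141, -0.0, -0.717]
wrist_force: [1.1, 2.4, 5.2]
gripper_width: 0.163
finger_force: 10.0
```

move_arm(
  plan=[
    [0.9,1.2,1.2,0,0],
    [0.9,0,0,0,0],
    [0.9,0,0,0,0],
  ],
)

```text
clock: 11.0
tcp_pos: [0.567, -0.0046, 0.0727]
ee_rot: [-3.14, 0.0, -0.715]
wrist_force: [-1.1, 5.0, 5.5]
gripper_width: 0.164
finger_force: 10.0
```

Position unchanged while the force rises, so the clamp is against its stop. I'll release, rise and check.

move_arm(
  plan=[
    [0.5,-1,-1,0,0],
    [0.5,0,0,0,0],
    [0.5,0,0,0,0],
    [0.5,0,0,-15,0],
    [0.5,0,0,-30,0],
  ],
)

```text
clock: 11.42
tcp_pos: [0.5631, -0.006, 0.114]
ee_rot: [3.134, 0.007, -0.717]
wrist_force: [0.3, -0.6, 0.2]
gripper_width: 0.446
finger_force: 0.0
```

move_arm(
  plan=[
    [0.5,0,0,-40,0],
    [0.5,-38,0,-10,0],
    [0.5,-38,0,0,0],
    [0.5,-38,0,0,0],
    [0.5,0,0,0,0],
  ],
)

```text
clock: 11.83
tcp_pos: [0.4747, 0.0742, 0.1671]
ee_rot: [3.138, 0.004, -0.709]
wrist_force: [-1.0, 0.5, -0.4]
gripper_width: 0.495
finger_force: 0.0
```

```bash
python3 look.py 5
```

```text
top 2492 slope x,y, z at origin [-0.001  -0.0002  0.0539]
scene 2285 slope x,y, z at origin [0.0003 0.0006 0.0531]
hole_left top 0.64 [215.0, 239.3] [0.5553 0.0478 0.053 ]
hole_left scene 0.61 [204.5, 269.7] [0.5572 0.0358 0.053 ]
hole_right top 0.88 [209.1, 284.1] [ 0.5553 -0.0477  0.053 ]
hole_right scene 0.59 [229.1, 288.1] [ 0.5613 -0.0499  0.053 ]
```

View pics/l5.png

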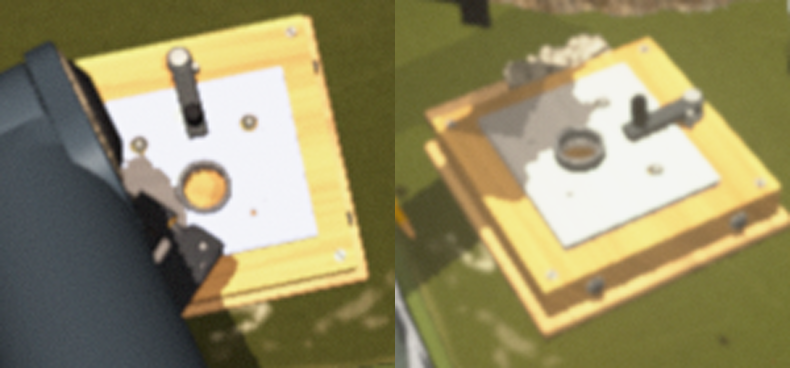

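The plate is flat with both dowels centred in their holes, and the clamp stands square across it against its stop. The robot is clear of everything.

```bash
python3 -c "
from cell import workorder;print(workorder.sign_off())"
```

```text
the job is handed in; nothing more can be done
None
```

The job is handed in: the plate is seated flat over both dowels and the clamp stands across it against its stop. I slid the plate by lightly gripping its collar, and swung the clamp by gripping its knob, rather than only nudging and pushing them; sign-off gave no verdict.

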